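# Set the stroke stop of a tart-shell press

## Robot

A 6-joint arm with a two-finger parallel gripper is mounted at the origin on the work surface. World frame = base frame: x ahead of the robot, y to its left, z up, the work surface at z = 0. Lengths are in m, angles in degrees, forces in N, time in s.
With the tool pointing down it reaches from about 0.325 to 1 m from the base axis. Payload 5.1 kg.
Tool frame: the origin (TCP) lies midway between the tips of the shut fingers; the grasp point (between the pads) lies arm.hold_point_z behind it (arm.hold_point_z is the distance from the TCP to the grasp point, in m); z points along the fingers, y is the line along which they close (so a half turn about z gives the same grasp; the last joint's range is limited). The gripper opens to 85 mm and grips with 20 to 120 N. Pads are 22 mm wide; open, the fingers measure 114 mm over their backs; the gripper's body (76 mm by 85 mm) begins 54 mm behind the grasp point. The pads swing forward as they close: fully open they stand 13 mm farther back than shut.
Start: joints at [60.585, 7.093, 94.555, -0, 78.352, -4.733], TCP at [0.271, 0.591, 0.231] pointing down, gripper open.
Joint ranges: [-149.61, 149.61], [-58.7, 133.49], [1.44, 155.28], [-77.14, 257.14], [18.33, 153.61], [-166.67, 166.67]. Speed limits (degrees/s): [147.25, 147.25, 180, 180, 180, 180].

## Interface

Orientations are given as a 3x3 rotation matrix whose columns are the frame's x, y, z axes.
In Python, from station import arm gives the robot as it stands. The module is installed in compiled form; this text tells all that it offers. Calls block until the motion is done:
- arm.move_to(position, orientation): joint-space move of the TCP to a pose.
- arm.move_l(position, orientation=None, rate=0.15, guard=None): straight line of the TCP; orientation=None keeps the orientation; rate is the mean speed in m/s. With guard (N) it stops when the force on the tool has changed by that much, and returns True; else False.
- arm.set_joints(angles): joint-space move.
- arm.release() and arm.grab(strength=None): open the fingers fully, or close them until they stop; strength is the grip in N (None keeps the last).
- arm.wait(seconds).
- arm.ik(position, orientation): joint angles nearest the present ones, or None.
- arm.read_state(): the state.
- arm.snapshot(name): name is "scene" or "side" or "wrist"; returns a dict with "color" (384x512x3 uint8, red, green, blue), "range_z" (384x512 float32, m along the optical axis (not along the pixel's ray), 0 where there is no reading), "fov_y" (degrees; the focal length in pixels is half the picture's height over the tangent of half this angle, whatever the lens; pixels are square), "cx", "cy" (the principal point, pixels), "D" ([k1, k2, p1, p2, k3] as OpenCV has them; the pictures are not rectified), "pose" (4x4, takes a point from camera to world coordinates). Camera axes: x right, y up, looking along -z (the intrinsics and any distortion apply to the point x, -y, -z); pixel columns grow to the right and rows downward; lengths in m; the calibration is good to about 2 mm. A picture is of the moment at which its call begins.
A pose or a line that the arm cannot do raises arm.MotionError and nothing moves.
- arm.job_done(): hands the job in; it is judged then, once.
The state is a dict: "t": time; "joint_positions": joint angles; "qd": joint speeds; "effort": joint torques, N m; "tool_pos": TCP position; "tcp_rot": TCP orientation; "wrist_force": force on the tool from outside, world axes, zero at the start; "torque": the same for the moment, N m; "finger_gap": finger opening in m; "grasp_force": force on a finger pad.
Only numpy, scipy, OpenCV 4.12 (cv2) and the standard library are available. Lean on these libraries where they do the work, as an engineer would, in place of code of your own. Each camera call takes 0.05 s, during which the arm holds its last target. There are 200 camera calls.

## Task

Set the stroke stop of this tart press: take the socket driver from its stand, fit it on the square head of the stop screw and turn the screw down, by feel, until its foot just nips the setting block lying under it. Put the driver back upright in its stand, and draw the block along by a centimetre or two to feel that it drags lightly under the screw, neither loose nor jammed; leave it there, lying flat and still lightly nipped, for the lock nut to be tightened. Turn the screw only with the driver, never bear hard on the block with it, and leave the tart tin, mug and spray bottle alone.

Things in the scene. Friction and masses are not known exactly. Their poses are not given: they have to be found in the camera images.
- screw_head (a point): Centre of the top of the stop screw's upright square head: dark steel, 12 mm across flats, 15 mm tall, the top 3 mm tapering to 7 mm. z up, x and y square to the flats, turning with it. Clockwise from above lowers the screw, 6 mm a turn; it stays where left. Its flat hard-rubber foot starts clear of the block and meets it within half a turn; find by feel where it meets it, the screw's length is not known.
- screw_boss (a point): Top centre of the fixed boss in which the screw turns, at the free end of the white press's crosshead: 44 mm wide, 85 to 112 mm above the table; a loose lock nut, 8 mm tall, lies on it. Feel of the screw: turning it free takes a steady 0.15 N m (less when held still); once the foot bears on the block, each N of pressure adds 4 to 10 mN m and each rad turned adds some 15 to 40 N. Aim at 4 to 6 N; 1.5 to 8 N will do.
- block_knob (a point): Grip point on the setting block's upright knob: dark steel, 18 mm diameter, thick from 14 mm below to 14 mm above this point, which lies 26 mm above the bar's top; a 12 mm stem joins it to the bar. Axes are the block's: x along the bar, away from the knob, z up.
- block_bar (a point): Centre of the setting block's bar: plain aluminium, 120 x 34 x 20 mm, about 0.25 kg, flat on the press's steel bed. The knob stands 45 mm to the -x side of here, about 65 mm from the screw's axis, which is over the +x half. Drawn up to 20 mm towards its own -x the bar is still wholly under the screw's foot (29 mm wide). Axes as for the knob.
- driver_grip (a point): Middle of the socket driver's black handle, where to grip it: upright, 26 mm square with rounded edges, 70 mm long, x and y square to its flats, z up along the driver. The driver is 145 mm long, 0.15 kg: handle above, 12 mm steel shank, square steel socket 20 mm wide and 24 mm tall at the bottom. It starts upright in the stand.
- driver_mouth (a point): Centre of the open lower end of the driver's socket, 105 mm below the handle's middle. The opening is 14 mm square and 16 mm deep, its sides parallel to the handle's flats (1 mm free on each side of the screw's head, about 0.18 rad of play either way). Fully on, the mouth is 16 mm below the top of the screw's head.
- stand_hole (a point): Centre of the mouth of the round hole in which the driver stands, 32 mm wide and 30 mm deep with a level floor, z up; in the top (42 mm above the table) of a fixed white plastic block 100 x 70 mm, 18 mm from its middle. Two low steel bits sit at the block's other end.
- tins: Bystander: round open tart tin, 92 mm wide, 26 mm tall; origin at the centre of its underside. Leave it alone.
- mug: Bystander: white mug, 80 mm wide, 88 mm tall; origin at the centre of its underside. Leave it alone.
- spray: Bystander: white spray bottle, 72 mm wide, 175 mm tall; origin at the centre of its underside. Leave it alone.
Not all that is in view belongs to the job. There is more than one size of the part that bears driver_grip; the job needs the largest.

How it is judged (in metres and radians):
On the way, in this order (a step that is already met when the one before it is completed fails the run):
1. the screw, turned by the driver on its head, bears on the setting block (contact force between screw and block above 1.5 N and contact force between driver and screw above 0.3 N), for 0.1 s.
2. the block is drawn along, off its first place, while it drags lightly under the screw (contact force between screw and block between 1.5 and 8 N and linear speed of block above 0.004 m/s and distance of block_knob from where it was at the start of the episode above 0.005 m), for 0.15 s.
At the end, for the whole second after the job is handed in: The setting block lies flat and at rest, drawn more than 5 mm from its first place and still nipped under the screw's foot with 1.5 to 8 N; the driver stands at rest in the stand's hole, its mouth more than 22 mm below the rim and within 8 mm of the hole's axis, leaning less than 0.2 rad (contact force between screw and block between 1.5 and 8 N and distance of block_knob from where it was at the start of the episode above 0.005 m and angle between block_knob's own z axis and vertical below 0.05 rad and linear speed of block below 0.01 m/s and z of driver_mouth in the frame of stand_hole below -0.022 m and horizontal distance between driver_mouth and stand_hole below 0.008 m and angle between driver_grip's own z axis and vertical below 0.2 rad and linear speed of driver below 0.02 m/s); the robot touches nothing.
It fails at once if the screw jams the block (contact force between screw and block above 20 N).
It fails at once if the screw is touched by the fingers, not the driver (contact force between the fingers and screw above 1 N).
It fails at once if a bystander is disturbed (distance of any of tins, mug, spray from where it was at the start of the episode above 0.015 m).
It also fails if it takes over 72 s, if anything falls off the work surface, if the arm or the gripper's body presses on something with over 40 N, if the wrist force passes 120 N, or if a joint passes its speed limit or range.

## Working session

There is one attempt and no reset: what is moved stays moved. The work goes in short steps, each a Python script; the robot and the scene stay as the last script left them, time stands still between calls to the robot, and variables do not carry over. Pictures are saved under pics/ and viewed, at most 10 in all, crops included, and the job is handed in when it is done.

```bash
mkdir -p pics; ls; cat > h.py <<'E'
import numpy as np, cv2
from station import arm
def cam(s):
    f=s["color"].shape[0]/2/np.tan(np.radians(s["fov_y"])/2)
    return np.array([[f,0,s["cx"]],[0,f,s["cy"]],[0,0,1]]),np.array(s["D"],float)
def ray(s,uv):
    K,D=cam(s); p=cv2.undistortPoints(np.array(uv,float).reshape(-1,1,2),K,D).reshape(-1,2)
    P=np.array(s["pose"]); d=np.c_[p[:,0],-p[:,1],-np.ones(len(p))]@P[:3,:3].T
    return P[:3,3],d
def onz(s,uv,z):
    o,d=ray(s,uv); return o+d*((z-o[2])/d[:,2])[:,None]
def pt(s,uv):  # from depth
    o,d=ray(s,uv); uv=np.array(uv).reshape(-1,2).astype(int)
    return o+d*s["range_z"][uv[:,1],uv[:,0]][:,None]
def save(s,n,crop=None,k=1):
    im=s["color"][:,:,::-1]
    if crop: im=im[crop[1]:crop[3],crop[0]:crop[2]]
    cv2.imwrite("pics/"+n,cv2.resize(im,None,fx=k,fy=k,interpolation=cv2.INTER_CUBIC))
def Rdown(a): # tool z down, y axis (closing) at angle a rad in world
    y=np.array([np.cos(a),np.sin(a),0]);z=np.array([0,0,-1.]);return np.c_[np.cross(y,z),y,z]
E
python3 - <<'E'
from h import *
import pickle
S={n:arm.snapshot(n) for n in("scene","side","wrist")}
pickle.dump(S,open("s0.pkl","wb"))
for n in S: save(S[n],n+"0.png",None,1.5); print(n,S[n]["pose"],S[n]["fov_y"],S[n]["D"])
print(arm.hold_point_z,arm.read_state())
E
```

```text
pics
scene [[ 0.71817553 -0.57637758  0.38988818  0.92384431]
 [ 0.69577806  0.58608648 -0.4152054  -0.61026347]
 [ 0.0108069   0.569466    0.82194384  0.92775859]
 [ 0.          0.          0.          1.        ]] 45.14236272044095 [0.05595825 0.         0.         0.         0.        ]
side [[ 0.9954305   0.05448071 -0.0784218   0.50649892]
 [-0.09437804  0.68623683 -0.72122937 -0.64795805]
 [ 0.01452284  0.725335    0.68824285  0.55878565]
 [ 0.          0.          0.          1.        ]] 57.85090680206179 [-0.06221906  0.          0.          0.          0.        ]
wrist [[ 0.41710793 -0.86096538 -0.29113502  0.19634181]
 [ 0.90885422  0.39434103  0.13593807  0.62528042]
 [-0.00223149 -0.32130014  0.94697478  0.37254132]
 [ 0.          0.          0.          1.        ]] 62.29314453668083 [-0.05148046  0.          0.          0.          0.        ]
0.0187 {'t': 0.15, 'joint_positions': array([ 6.05839184e+01,  7.12536077e+00,  9.46156763e+01,  1.62306189e-03,
        7.83517318e+01, -4.73236081e+00]), 'qd': array([ 0.09757515, -0.04461557, -0.17593978, -0.08562506,  0.03332848,
        0.03329779]), 'effort': array([ 5.86572842e-04, -4.24224150e+01, -3.66014349e+01, -1.57202526e-04,
        4.64207609e-03, -1.96997559e-05]), 'tool_pos': array([0.27123098, 0.59018927, 0.2303348 ]), 'tcp_rot': array([[-9.08624404e-01,  4.17613483e-01, -8.19396855e-04],
       [ 4.17614256e-01,  9.08623345e-01, -1.39675247e-03],
       [ 1.61220447e-04, -1.61131519e-03, -9.99998689e-01]]), 'wrist_force': array([ 0.20657215,  0.261658  , -0.42357181]), 'torque': array([0.01622038, 0.04561809, 0.07540695]), 'grasp_force': 0.0, 'finger_gap': 0.08526983623777586}
```

View pics/scene0.png

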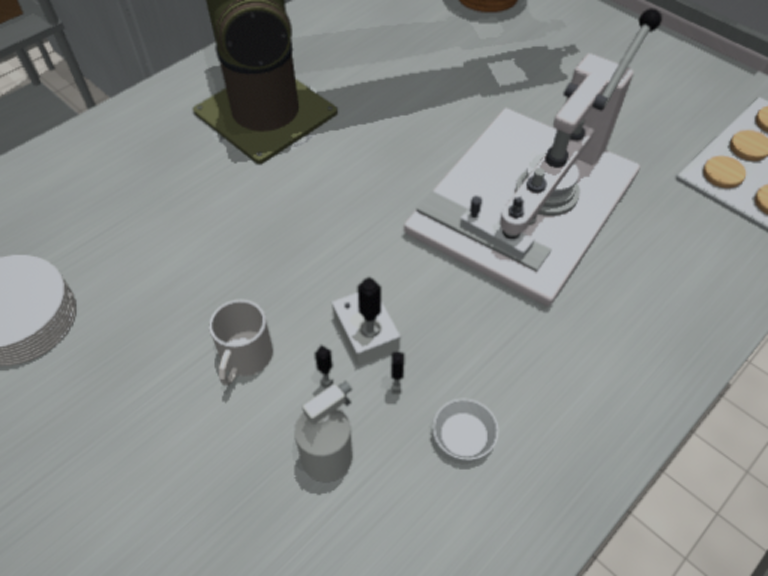

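View pics/side0.png

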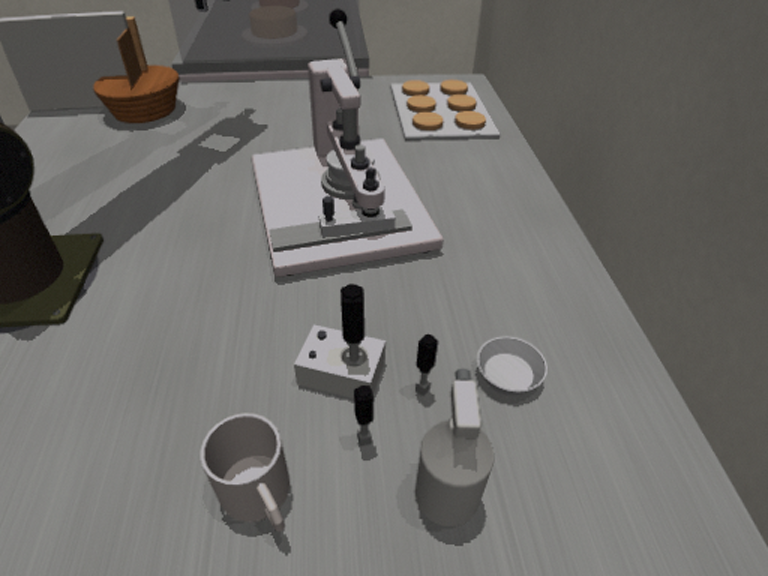

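Scene view: the candidates for the driver are the large one in the stand (370,300), and the two small ones at (324,365) and (397,370). I choose the one in the stand, which is the largest. In the same 768 px scene picture, the screw head is at about (517,205), the knob at (475,205) and the crosshead pin at (537,180), which is not the screw.

```bash
python3 - <<'E'
from h import *
import pickle
S=pickle.load(open("s0.pkl","rb"))
sc,sd=S["scene"],S["side"]
P={"drv":[(370,284),(352,292)],"head":[(517,202),(371,172)],"knob":[(475,200),(329,202)],"tin":[(465,435),(510,372)],"mug":[(240,325),(245,450)],"spray":[(325,425),(455,445)],
 "hole":[(369,330),(353,356)],"press_top":[(590,70),(335,70)],"lever":[(650,19),(338,18)],"s1":[(324,355),(364,395)],"s2":[(397,358),(427,343)],"barR":[(530,245),(395,228)],"barL":[(430,207),(280,232)],"bedcorner":[(549,292),(437,243)],"bedL":[(411,226),(275,262)]}
np.set_printoptions(precision=3,suppress=True)
for k,(a,b) in P.items():
    a=np.array(a)/1.5;b=np.array(b)/1.5
    o1,d1=ray(sc,a);o2,d2=ray(sd,b);A=np.c_[d1[0],-d2[0]];t=np.linalg.lstsq(A,o2-o1,rcond=None)[0]
    x1=o1+d1[0]*t[0];x2=o2+d2[0]*t[1]
    print(k,(x1+x2)/2,np.linalg.norm(x1-x2),pt(sc,a)[0],pt(sd,b)[0])
save(sc,"c1.png",(200,60,440,270),3.2)
E
```

```text
drv [ 0.522 -0.226  0.154] 0.002317255144036578 [ 0.524 -0.227  0.16 ] [ 0.522 -0.229  0.156]
head [0.566 0.045 0.144] 0.0011031138279994786 [0.565 0.046 0.143] [0.567 0.045 0.143]
knob [0.499 0.034 0.102] 0.005606498442736357 [0.498 0.034 0.106] [0.501 0.031 0.101]
tin [ 0.728 -0.244  0.008] 0.0009193544395487242 [ 0.726 -0.241  0.001] [ 0.73  -0.241  0.004]
mug [ 0.405 -0.373  0.085] 0.002596224756741227 [ 0.368 -0.355  0.027] [ 0.392 -0.338  0.022]
spray [ 0.611 -0.397  0.105] 0.00019581908811271603 [ 0.625 -0.406  0.141] [ 0.604 -0.415  0.137]
hole [ 0.522 -0.23   0.044] 0.0019389665953117587 [ 0.522 -0.23   0.043] [ 0.521 -0.233  0.049]
press_top [0.517 0.274 0.221] 0.01666023610267737 [0.502 0.297 0.211] [0.523 0.285 0.21 ]
lever [0.533 0.389 0.269] 0.0027080694156451915 [0.534 0.383 0.275] [0.533 0.38  0.271]
s1 [ 0.529 -0.324  0.093] 0.0010721345639419777 [ 0.531 -0.325  0.096] [ 0.528 -0.329  0.102]
s2 [ 0.607 -0.259  0.097] 0.0011369912866035553 [ 0.607 -0.26   0.1  ] [ 0.606 -0.263  0.101]
barR [0.602 0.062 0.036] 0.02629836414466018 [0.601 0.056 0.062] [0.606 0.035 0.043]
barL [0.425 0.01  0.059] 0.01038252448944219 [0.422 0.016 0.045] [0.418 0.041 0.041]
bedcorner [0.672 0.023 0.023] 0.012832534911624248 [0.67  0.022 0.034] [0.673 0.01  0.027]
bedL [ 0.415 -0.024  0.028] 0.008218203292440957 [ 0.423 -0.032  0.036] [ 0.412 -0.025  0.033]
```

View pics/c1.png

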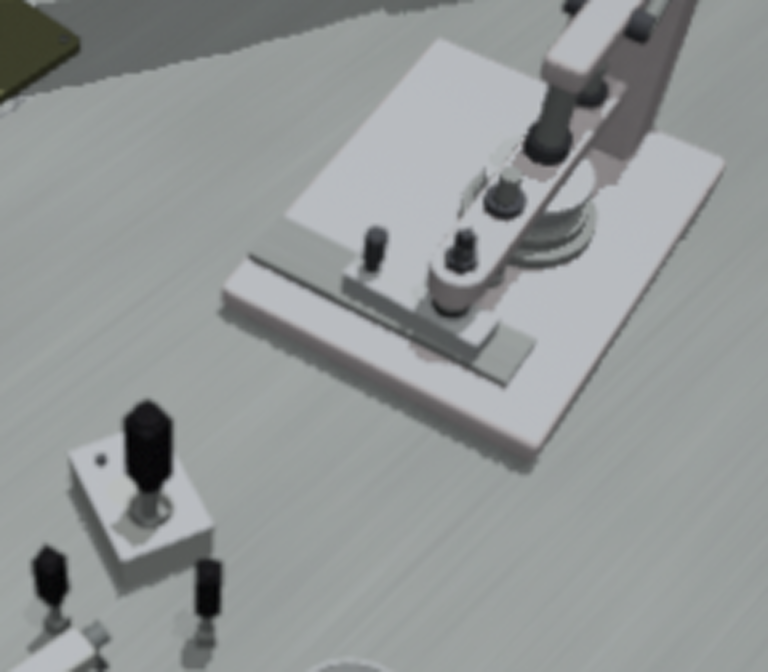

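The crop confirms the choice: the large driver in the stand is at (148,450), the screw on the crosshead's free end at (463,245), and the knob at (374,248). Next I take closer looks with the wrist camera.

```bash
python3 - <<'E'
from h import *
import pickle
np.set_printoptions(precision=3,suppress=True)
R=Rdown(np.pi/2)
p=arm.read_state()["tool_pos"]
arm.move_l([p[0],p[1],0.40],rate=0.3)
arm.move_to([0.566,0.045,0.30],R)
arm.move_l([0.566,0.045,0.262],rate=.1); arm.wait(.2)
W={"head":arm.snapshot("wrist")}; print(arm.read_state()["t"],arm.read_state()["joint_positions"])
arm.move_to([0.522,-0.228,0.29],R); arm.wait(.3)
W["drv"]=arm.snapshot("wrist"); s=arm.read_state();print(s["t"],s["joint_positions"],s["tool_pos"])
pickle.dump(W,open("w1.pkl","wb"))
a=W["head"]["color"][:,:,::-1];b=W["drv"]["color"][:,:,::-1]
cv2.imwrite("pics/w1.png",cv2.resize(np.vstack([a[100:330,60:460],b[100:330,60:460]]),None,fx=1.3,fy=1.3))
E
```

```text
3.8833 [ -0.873  -4.322 103.143   0.001  81.093 -90.871]
5.3083 [ -28.916   -4.796  101.017    0.003   83.785 -118.991] [ 0.522 -0.227  0.29 ]
```

View pics/w1.png

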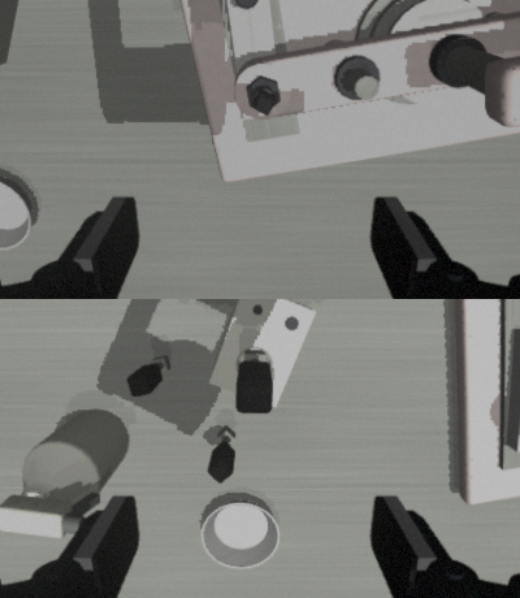

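The head is at about (262,173) and the driver handle at about (256,172) in full-image pixels. I'll zoom in on both for yaw and centre.

```bash
python3 - <<'E'
from h import *
import pickle
W=pickle.load(open("w1.pkl","rb"))
f=lambda s,c:cv2.resize(np.clip(s["color"][c[1]:c[3],c[0]:c[2],::-1].astype(float)*1.8,0,255).astype(np.uint8),(600,540) if 0 else (400,400),interpolation=cv2.INTER_CUBIC)
cv2.imwrite("pics/w2.png",np.hstack([f(W["head"],(237,148,287,198)),f(W["drv"],(226,138,286,198))]))
np.set_printoptions(precision=3,suppress=True)
for n,uv in (("head",(262,172)),("drv",(256,180))): print(n,pt(W[n],uv))
E
```

```text
head [[0.558 0.051 0.141]]
drv [[ 0.524 -0.226  0.156]]
```

View pics/w2.png

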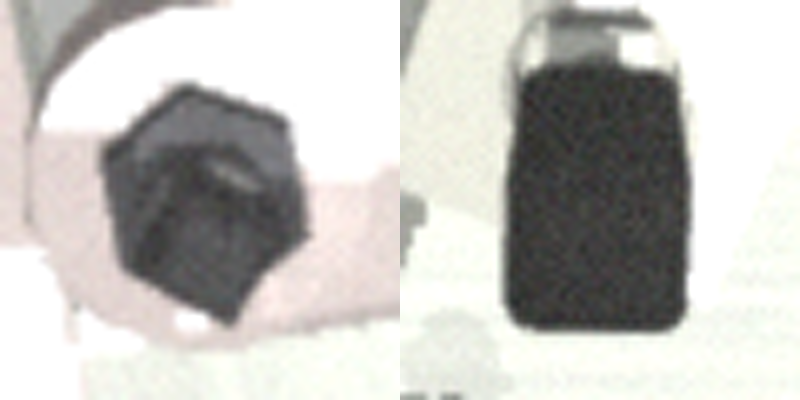

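The driver's flats are square to the image, so its yaw is about 0. The top face's far edge is at row 187.5, columns 242–269. The head needs a contrast stretch.

```bash
python3 - <<'E'
from h import *
import pickle
W=pickle.load(open("w1.pkl","rb"));s=W["head"]
g=s["color"][150:195,243:283].astype(float).mean(2)
g=cv2.resize(g,None,fx=12,fy=12,interpolation=cv2.INTER_CUBIC)
a=np.clip((g-15)*255/75,0,255)
d=s["range_z"][150:195,243:283]; K,D=cam(s)
uv=np.array([[u,v] for v in range(150,195) for u in range(243,283)]); z=pt(s,uv)[:,2].reshape(45,40)
b=cv2.resize(np.clip((z-.11)*255/.04,0,255),None,fx=12,fy=12,interpolation=cv2.INTER_NEAREST)
print(z.min(),z.max())
cv2.imwrite("pics/w3.png",np.hstack([a,b]*1)[:,:800] if 0 else cv2.resize(np.hstack([a,b]),(800,450)))
np.set_printoptions(precision=4,suppress=True)
m=z>.135; p=pt(s,uv)[m.ravel()]; print(m.sum(),p.mean(0),np.sort(p[:,2])[-20:])
w=W["drv"];print(onz(w,[(241.75,187.5),(269.5,187.5),(241.75,183)],.157))
E
```

```text
0.032145806597281223 0.405214044693735
231 [0.5605 0.0513 0.1516] [0.1449 0.145  0.1451 0.1451 0.1452 0.1452 0.1453 0.1455 0.1456 0.1456
 0.1456 0.1458 0.4052 0.4052 0.4052 0.4052 0.4052 0.4052 0.4052 0.4052]
[[ 0.5311 -0.2393  0.157 ]
 [ 0.5311 -0.214   0.157 ]
 [ 0.5268 -0.2393  0.157 ]][ WARN:0@0.194] global loadsave.cpp:1063 imwrite_ Unsupported depth image for selected encoder is fallbacked to CV_8U.
```

View pics/w3.png

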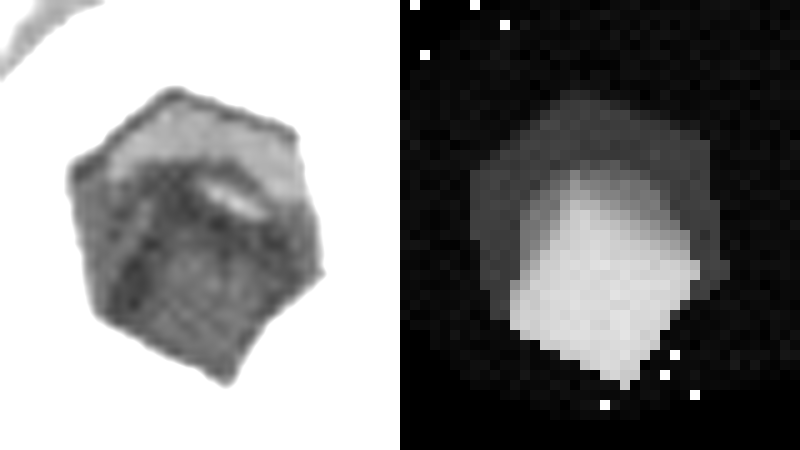

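```bash
python3 - <<'E'
from h import *
import pickle
np.set_printoptions(precision=4,suppress=True)
W=pickle.load(open("w1.pkl","rb"));s=W["head"]
uv=np.array([[u,v] for v in range(150,195) for u in range(243,283)]); p=pt(s,uv)
for lo in(.132,.136,.139,.142):
    q=p[(p[:,2]>lo)&(p[:,2]<.15)]; r=cv2.minAreaRect((q[:,:2]*1000).astype(np.float32)); print(lo,len(q),r,q.mean(0),np.median(q[:,2]))
q=p[(p[:,2]>.118)&(p[:,2]<.123)];print("nut",np.median(q[:,2]))
w=W["drv"];uv=np.array([[u,v] for v in range(140,195) for u in range(230,282)]); p=pt(w,uv)
for lo in(.145,.1535):
    q=p[(p[:,2]>lo)&(p[:,2]<.17)];print(cv2.minAreaRect((q[:,:2]*1000).astype(np.float32)),q.mean(0),np.median(q[:,2]))
for n in W:  # dependency check: the stand
    pass
for a in range(-180,181,15):
    j=arm.ik([.56,.05,.25],Rdown(np.radians(a))); print(a,None if j is None else np.round(j,0)[[0,5]],end=" ")
E
```

```text
0.132 240 ((564.4861450195312, 51.422054290771484), (12.214568138122559, 12.749246597290039), 60.62691116333008) [0.563  0.0515 0.1418] 0.1429781194601004
0.136 218 ((564.5339965820312, 51.42570114135742), (12.182208061218262, 12.74692440032959), 60.06898498535156) [0.5633 0.0515 0.1426] 0.14317785200958602
0.139 200 ((564.5358276367188, 51.43231201171875), (12.1475191116333, 12.673014640808105), 60.62403106689453) [0.5636 0.0514 0.1431] 0.14329598667735216
0.142 157 ((564.1832885742188, 51.50288391113281), (11.761299133300781, 11.866519927978516), 59.94354248046875) [0.5638 0.0516 0.1437] 0.14374841675846178
nut 0.11969223995966932
((520.7428588867188, -226.73455810546875), (25.14583969116211, 25.94049835205078), 89.39983367919922) [ 0.5188 -0.227   0.1536] 0.15534602648479612
((520.6527099609375, -226.9473114013672), (21.0596923828125, 20.12668228149414), 44.19232177734375) [ 0.5202 -0.2272  0.1564] 0.1565042174989013
-180 None -165 [ -0. 165.] -150 [ -0. 150.] -135 [ -0. 135.] -120 [ -0. 120.] -105 [ -0. 105.] -90 [-0. 90.] -75 [-0. 75.] -60 [-0. 60.] -45 [-0. 45.] -30 [-0. 30.] -15 [-0. 15.] 0 [-0. -0.] 15 [ -0. -15.] 30 [ -0. -30.] 45 [ -0. -45.] 60 [ -0. -60.] 75 [ -0. -75.] 90 [ -0. -90.] 105 [  -0. -105.] 120 [  -0. -120.] 135 [  -0. -135.] 150 [  -0. -150.] 165 [  -0. -165.] 180 None
```

```bash
python3 - <<'E'
from h import *
import pickle
np.set_printoptions(precision=4,suppress=True)
S=pickle.load(open("s0.pkl","rb"))
def rect(s,c,zl,zh,r=.02):
    K,D=cam(s);P=np.array(s["pose"])
    uv=np.array([[u,v] for v in range(5,380) for u in range(5,507)]);p=pt(s,uv)
    q=p[(np.hypot(*(p[:,:2]-c).T)<r)&(p[:,2]>zl)&(p[:,2]<zh)]
    if len(q)<4: return
    return len(q),cv2.minAreaRect((q[:,:2]*1000).astype(np.float32)),np.median(q[:,2])
for n in("scene","side"):
    print(n,rect(S[n],(.564,.050),.132,.15),rect(S[n],(.52,-.227),.140,.165,.03))
R=Rdown(np.pi/2)
arm.move_l([.520,-.227,.15],R,rate=.12)
arm.move_l([.520,-.227,.0985],rate=.08,guard=8)
print(arm.read_state()["tool_pos"],arm.read_state()["wrist_force"])
arm.grab(60); arm.wait(.2)
s=arm.read_state();print(s["finger_gap"],s["grasp_force"],s["wrist_force"],s["torque"],s["tool_pos"])
arm.move_l([.520,-.227,.28],rate=.15); arm.wait(.3)
s=arm.read_state();print(s["t"],s["finger_gap"],s["wrist_force"],s["torque"])
pickle.dump((arm.snapshot("side"),arm.snapshot("scene")),open("s1.pkl","wb"))
E
```

```text
scene (43, ((564.519775390625, 51.70610809326172), (12.735626220703125, 12.800863265991211), 60.658180236816406), np.float64(0.14199003109232744)) (173, ((519.342041015625, -227.87887573242188), (26.094966888427734, 26.3825626373291), 86.80121612548828), np.float64(0.15380902799846818))
side (46, ((566.2837524414062, 50.2490348815918), (10.64627456665039, 13.228177070617676), 72.39368438720703), np.float64(0.14084459343315703)) (239, ((522.0303344726562, -227.76962280273438), (25.602426528930664, 25.576923370361328), 86.14199829101562), np.float64(0.15200941777927446))
[ 0.5202 -0.2271  0.0987] [-0.6877 -0.3307  0.1111]
0.02543740046176022 58.936357498168945 [-0.731  -1.1119  3.3705] [-0.0108 -0.004   0.0098] [ 0.5203 -0.2272  0.099 ]
9.85 0.025308562970509017 [-0.0997 -0.7712 -1.3869] [ 0.0382 -0.0324 -0.0059]
```

```bash
python3 - <<'E'
from h import *
import pickle
np.set_printoptions(precision=4,suppress=True)
sd,sc=pickle.load(open("s1.pkl","rb"))
for s in(sd,sc):
    uv=np.array([[u,v] for v in range(5,380) for u in range(5,507)]);p=pt(s,uv)
    q=p[np.hypot(*(p[:,:2]-[.52,-.227]).T)<.025]
    for a,b in((.18,.215),(.265,.275)):
        k=q[(q[:,2]>a)&(q[:,2]<b)]; print(len(k),k[:,2].min() if len(k) else 0,cv2.minAreaRect((k[:,:2]*1000).astype(np.float32)) if len(k)>3 else 0)
# go over the head
X,Y=.5648,.0513
arm.move_to([X,Y,.30],Rdown(np.radians(150)));arm.wait(.3)
s=arm.read_state();print(s["t"],s["joint_positions"],s["tool_pos"],s["wrist_force"],s["torque"])
arm.move_l([X,Y,.255],rate=.1);arm.wait(.2)
S=(arm.snapshot("side"),arm.snapshot("scene"));pickle.dump(S,open("s2.pkl","wb"))
f=lambda s,c:cv2.resize(np.clip(s["color"][c[1]:c[3],c[0]:c[2],::-1].astype(float)*1.6,0,255).astype(np.uint8),(400,500),interpolation=cv2.INTER_CUBIC)
cv2.imwrite("pics/f.png",np.hstack([f(S[0],(207,45,287,145)),f(S[1],(305,55,385,155))]))
E
```

```text
135 0.1934417200656241 ((521.9176025390625, -235.41836547851562), (3.412201404571533, 19.117103576660156), 89.49474334716797)
95 0.26522300741764165 ((521.9882202148438, -237.1292724609375), (5.753165245056152, 25.958953857421875), 89.437744140625)
88 0.19307094611396458 ((522.69775390625, -232.18325805664062), (26.11087989807129, 15.107873916625977), 42.38063430786133)
35 0.26595476960631714 ((528.1907348632812, -230.93408203125), (28.18466567993164, 13.772820472717285), 56.11166000366211)
11.3417 [  -0.3274   -5.3325  100.5776   -0.0032   84.7658 -150.2286] [0.5649 0.0504 0.2999] [ 0.0603 -0.8208 -1.2906] [ 0.0061 -0.0129 -0.002 ]
```

View pics/f.png

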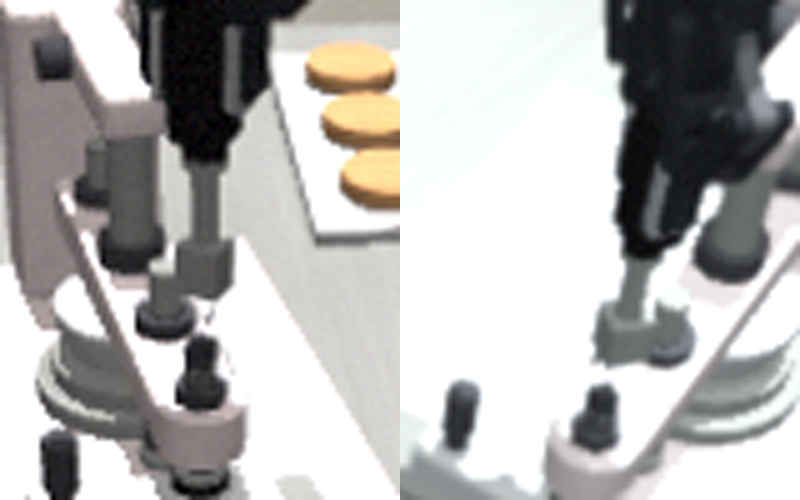

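The mouth hangs over and behind the head in both views, as it should at 40 mm height. I'll lower it by feel.

```bash
python3 - <<'E'
from h import *
np.set_printoptions(precision=4,suppress=True)
X,Y=.5648,.0514
arm.move_l([X,Y,.233],rate=.1)
s=arm.read_state();print(s["t"],s["tool_pos"],s["wrist_force"],s["torque"])
hit=arm.move_l([X,Y,.2105],rate=.03,guard=4)
s=arm.read_state();print(hit,s["t"],s["tool_pos"],s["wrist_force"],s["torque"])
E
```

```text
12.6083 [0.5642 0.0514 0.2318] [ 1.1364  0.6427 -2.2859] [0.0268 0.0077 0.0139]
True 12.9833 [0.5646 0.0513 0.2267] [ 1.2012 -0.0882 -1.4016] [-0.0093  0.0083 -0.0001]
```

```bash
python3 - <<'E'
from h import *
np.set_printoptions(precision=4,suppress=True)
X,Y=.5648,.0514
arm.wait(.2)
for i in range(3):
    hit=arm.move_l([X,Y,.2125],rate=.025,guard=5); arm.wait(.1)
    s=arm.read_state();print(hit,s["t"],s["tool_pos"],s["wrist_force"],s["torque"])
    if not hit or s["tool_pos"][2]<.2165: break
E
```

```text
True 13.7583 [0.5647 0.0512 0.2155] [-0.7313  0.6106  6.3067] [-0.04    0.1607 -0.0037]
```

Seated. I'll lift 1 mm and start turning in small steps, watching the torque.

```bash
cat > turn.py <<'E'
from h import *
def turn(n,step,j0,stop=9,f=open("log.txt","a")):
    j=np.array(j0,float)
    for i in range(n):
        j=j.copy(); j[5]+=step; arm.set_joints(j); a=arm.read_state(); arm.wait(.05); s=arm.read_state()
        print("%.2f j6=%.2f (%.2f) T=%.4f/%.4f  F=%s"%(s["t"],s["joint_positions"][5],j[5],a["torque"][2],s["torque"][2],np.round(s["wrist_force"],1)))
        if abs(s["torque"][2])>stop: break
    np.save("j.npy",j); return j
E
python3 - <<'E'
from turn import *
arm.move_l([.5648,.0514,.2165],rate=.03); arm.wait(.1)
s=arm.read_state(); print(s["tool_pos"],s["wrist_force"],s["torque"])
j=arm.ik([.5648,.0514,.2165],Rdown(np.radians(150)));print(j)
turn(8,4,j)
E
```

```text
[0.56444682 0.05136286 0.21567752] [ 0.61642092 -0.49782514 -1.55561455] [-0.08051063  0.01581676  0.03803467]
[-2.23217747e-01 -2.79641175e+00  1.06170133e+02 -2.54444375e-14
  7.66262789e+01 -1.50223218e+02]
14.41 j6=-146.32 (-146.22) T=0.0235/-0.0070  F=[-0.3 -1.7 -2.1]
14.71 j6=-142.35 (-142.22) T=0.0077/-0.0206  F=[-1.2 -2.2 -3.2]
15.01 j6=-138.36 (-138.22) T=0.0672/0.0158  F=[-3.  -2.9 -1.9]
15.31 j6=-134.36 (-134.22) T=0.0882/0.1066  F=[-4.  -1.8 -3.6]
15.61 j6=-130.36 (-130.22) T=0.0427/0.0483  F=[-3.7 -2.3 -5.7]
15.91 j6=-126.36 (-126.22) T=0.1179/0.0849  F=[-4.5 -2.5 -6.5]
16.21 j6=-122.38 (-122.22) T=0.0376/0.1154  F=[-4.7 -2.8 -6.7]
16.51 j6=-118.42 (-118.22) T=0.1350/0.1592  F=[-4.1 -2.7 -9.3]
```

The downward pull is growing because the driver doesn't follow the sinking screw. From here I'll follow it at 6 mm/turn, recentre slightly and average the readings.

```bash
cat > turn.py <<'E'
from h import *
import json
C=dict(x=.5644,y=.0512,a0=121,z0=.2164)   # z follows the screw from angle a0
def goto(a,**k):
    c={**C,**k}
    j=arm.ik([c["x"],c["y"],c["z0"]-(c["a0"]-a)/360*.006],Rdown(np.radians(a))); arm.set_joints(j); return j
def meas(n=6,dt=.025):
    r=[]
    for i in range(n):
        s=arm.read_state(); r.append(np.r_[s["torque"][2],s["effort"][5],s["joint_positions"][5],s["wrist_force"]]); arm.wait(dt)
    return np.array(r),s["t"]
def turn(a,n,step,**k):
    for i in range(n):
        a-=step; j=goto(a,**k); r,t=meas(); m=r.mean(0)
        print("%.2f a=%.1f T=%.4f sd%.3f [%.3f..%.3f] eff=%.4f lag=%.3f F=%s"%(t,a,m[0],r[:,0].std(),r[0,0],r[-1,0],m[1],j[5]-m[2],np.round(m[3:],1)),flush=True)
    return a
E
python3 - <<'E'
from turn import *
turn(118,6,5)
E
```

```text
16.88 a=113.0 T=0.0742 sd0.028 [0.055..0.107] eff=0.0992 lag=0.187 F=[-4.2 -1.4 -9.2]
17.28 a=108.0 T=0.0631 sd0.018 [0.090..0.034] eff=0.1001 lag=0.145 F=[ -3.8  -0.8 -10.3]
17.68 a=103.0 T=0.0814 sd0.016 [0.060..0.074] eff=0.1019 lag=0.137 F=[ -3.5  -0.7 -11.7]
18.08 a=98.0 T=0.0963 sd0.024 [0.063..0.131] eff=0.1020 lag=0.135 F=[ -3.7   0.7 -12.6]
18.48 a=93.0 T=0.0831 sd0.036 [0.106..0.098] eff=0.1039 lag=0.135 F=[ -4.1   1.1 -13.9]
18.88 a=88.0 T=0.0925 sd0.035 [0.058..0.136] eff=0.0966 lag=0.135 F=[ -4.    1.4 -14.5]
```

```bash
python3 - <<'E'
from turn import *
s=arm.read_state();print(s["tool_pos"],s["tcp_rot"][:,2])
turn(88,1,0,z0=.2157)
s=arm.read_state();print(s["tool_pos"])
turn(88,5,5,z0=.2154)
s=arm.read_state();print(s["tool_pos"])
E
```

```text
[0.5642263  0.05135827 0.21556352] [-5.37839906e-04  3.82850112e-04 -9.99999782e-01]
19.28 a=88.0 T=0.0899 sd0.032 [0.092..0.061] eff=0.0887 lag=0.049 F=[ -4.9   1.6 -12.7]
[0.56431558 0.05134621 0.21550607]
19.68 a=83.0 T=0.1022 sd0.019 [0.119..0.123] eff=0.1048 lag=0.047 F=[ -4.9   1.8 -12.1]
20.08 a=78.0 T=0.1027 sd0.028 [0.122..0.135] eff=0.1054 lag=0.047 F=[ -4.8   1.8 -11.9]
20.48 a=73.0 T=0.0945 sd0.028 [0.042..0.103] eff=0.1053 lag=0.046 F=[ -4.8   1.8 -12.1]
20.88 a=68.0 T=0.0957 sd0.024 [0.081..0.119] eff=0.1052 lag=0.045 F=[ -4.6   1.7 -12.2]
21.28 a=63.0 T=0.0873 sd0.025 [0.101..0.099] eff=0.1051 lag=0.046 F=[ -5.    2.2 -12.3]
[0.56448592 0.05145825 0.2150726 ]
```

Joint-6 effort is a clean, steady signal at 0.105. I'll continue until it rises.

```bash
cat >> turn.py <<'E'
def seek(a,n,step,lim,**k):
    L=[]
    for i in range(n):
        a-=step; j=goto(a,**k); r,t=meas(4); m=r.mean(0); L.append((a,m[1]))
        print("%.2f a=%.1f eff=%.4f lag=%.3f F=%s"%(t,a,m[1],j[5]-m[2],np.round(m[3:],1)),flush=True)
        if m[1]>lim: break
    return a
E
python3 - <<'E'
from turn import *
seek(63,18,5,.1085,z0=.2154)
E
```

```text
21.63 a=58.0 eff=0.1120 lag=0.046 F=[ -4.5   2.1 -12.2]
```

```bash
python3 - <<'E'
from turn import *
turn(58,1,0,z0=.2154)
turn(58,2,1.5,z0=.2154)
E
```

```text
22.03 a=58.0 T=0.0791 sd0.029 [0.050..0.050] eff=0.0899 lag=0.050 F=[ -4.7   1.8 -12.3]
22.43 a=56.5 T=0.1260 sd0.035 [0.153..0.059] eff=0.1371 lag=0.055 F=[ -4.4   2.  -12.1]
22.83 a=55.0 T=0.1097 sd0.023 [0.138..0.095] eff=0.1385 lag=0.056 F=[ -4.7   2.1 -12.1]
```

```bash
python3 - <<'E'
from turn import *
np.set_printoptions(precision=4,suppress=True)
a=55
for i in range(2):
    a-=1.5; j=goto(a,z0=.2154); r,t=meas(8,.02); print(t,a,r[:,1],r[:,2]-j[5])
E
```

```text
23.225 53.5 [0.15   0.1429 0.1389 0.1366 0.1354 0.1347 0.1344 0.1342] [-0.0519 -0.0556 -0.0551 -0.0544 -0.0555 -0.0563 -0.0567 -0.0559]
23.6083 52.0 [0.15   0.1429 0.1389 0.1367 0.1354 0.1348 0.1344 0.1342] [-0.0522 -0.0523 -0.0552 -0.0549 -0.0558 -0.054  -0.058  -0.0567]
```

No contact yet: the first sample after each step reads 0.150, which is free friction, and the rise came from averaging fewer samples. I'll continue with equal steps, comparing like with like.

```bash
cat >> turn.py <<'E'
def seek(a,n,step,rise,**k):
    ref=None
    for i in range(n):
        a-=step; j=goto(a,**k); r,t=meas(3,.02); e=r[:,1]
        print("%.2f a=%.1f eff=%s F=%s"%(t,a,np.round(e,4),np.round(r[-1,3:],1)),flush=True)
        if i==1: ref=e
        if i>1 and e[2]-ref[2]>rise: break
    return a
E
python3 - <<'E'
from turn import *
seek(52,22,4,.004,z0=.2154)
E
```

```text
23.91 a=48.0 eff=[0.1455 0.1265 0.1158] F=[ -5.    2.1 -12.6]
24.21 a=44.0 eff=[0.1465 0.1252 0.113 ] F=[ -4.4   3.1 -12.5]
24.51 a=40.0 eff=[0.1464 0.1261 0.1145] F=[ -4.8   2.5 -12.1]
24.81 a=36.0 eff=[0.1441 0.1228 0.1107] F=[ -5.    3.  -11.5]
25.11 a=32.0 eff=[0.1437 0.1248 0.114 ] F=[ -4.4   3.  -11.8]
25.41 a=28.0 eff=[0.1456 0.1235 0.111 ] F=[ -4.5   2.3 -11.5]
25.71 a=24.0 eff=[0.145  0.1261 0.1153] F=[ -4.    2.2 -11.9]
26.01 a=20.0 eff=[0.1505 0.1303 0.1188] F=[ -4.3   2.3 -11.6]
```

```bash
python3 - <<'E'
from turn import *
seek(20,4,1.5,.05,z0=.2154)
E
```

```text
26.31 a=18.5 eff=[0.1575 0.1504 0.1464] F=[ -4.2   2.5 -11.1]
26.61 a=17.0 eff=[0.1612 0.1542 0.1501] F=[ -3.5   3.2 -11.6]
26.91 a=15.5 eff=[0.1615 0.156  0.1531] F=[ -4.2   3.  -12.3]
27.21 a=14.0 eff=[0.1586 0.1551 0.1533] F=[ -4.3   4.2 -10.8]
```

```bash
python3 - <<'E'
from turn import *
seek(14,3,1.5,.05,z0=.2154)
s=arm.read_state();print(s["tool_pos"],s["finger_gap"],s["tcp_rot"])
E
```

```text
27.51 a=12.5 eff=[0.1704 0.1633 0.1593] F=[ -3.8   3.5 -10.6]
27.81 a=11.0 eff=[0.1736 0.1665 0.1625] F=[ -4.2   3.8 -10.7]
28.11 a=9.5 eff=[0.1776 0.1705 0.1665] F=[ -4.9   2.9 -10.8]
[0.56481707 0.05146071 0.2142074 ] 0.025590411913841756 [[-1.68354250e-01  9.85725643e-01  1.34311853e-03]
 [ 9.85726476e-01  1.68353524e-01  6.37188352e-04]
 [ 4.01974160e-04  1.43122086e-03 -9.99998895e-01]]
```

Torque rise is about 28 mNm at 0.22 rad past contact. With the given ranges that means 3.2–6.9 N, centred on about 4.7 N, so I stop turning here. Next I back off inside the play, lift, and return the driver.

```bash
python3 - <<'E'
from turn import *
np.set_printoptions(precision=4,suppress=True)
for a in(14.5,19):
    goto(a,z0=.2154+(9.5-a)/360*.006); r,t=meas(3); print(t,a,r[-1])
p=arm.read_state()["tool_pos"]
for z in (.217,.220,.24): 
    arm.move_l([p[0],p[1],z],rate=.03 if z<.23 else .08); s=arm.read_state();print(s["t"],s["wrist_force"],s["torque"],s["effort"][5])
arm.move_l([p[0],p[1],.29],rate=.2)
arm.move_to([.5203,-.2272,.22],Rdown(np.pi/2)); arm.wait(.2)
s=arm.read_state();print(s["t"],s["tool_pos"],s["wrist_force"],s["finger_gap"])
arm.move_l([.5203,-.2272,.145],rate=.12);arm.wait(.1)
S=(arm.snapshot("side"),arm.snapshot("scene"))
f=lambda s,c:cv2.resize(np.clip(s["color"][c[1]:c[3],c[0]:c[2],::-1].astype(float)*1.5,0,255).astype(np.uint8),(400,500),interpolation=cv2.INTER_CUBIC)
cv2.imwrite("pics/g.png",np.hstack([f(S[0],(195,175,275,275)),f(S[1],(205,160,285,260))]))
E
```

```text
28.425 14.5 [  0.0303   0.0289 -14.9167  -5.2351   2.5691  -7.5393]
28.75 19 [  0.051    0.04   -19.4167  -4.8686   3.1689  -7.0202]
29.0417 [-5.7058  2.7554 -4.2863] [0.5344 1.6755 0.0563] 0.0394365016836673
29.2917 [-7.7258  1.9135 -4.793 ] [0.5245 1.6994 0.0755] 0.03464989713393152
29.6917 [-0.1451  0.1802 -1.5241] [-0.012   0.0006  0.0217] -0.006812531501054764
31.825 [ 0.5206 -0.2267  0.2201] [ 0.3075 -0.8381 -1.7341] 0.025443389432487532
```

View pics/g.png

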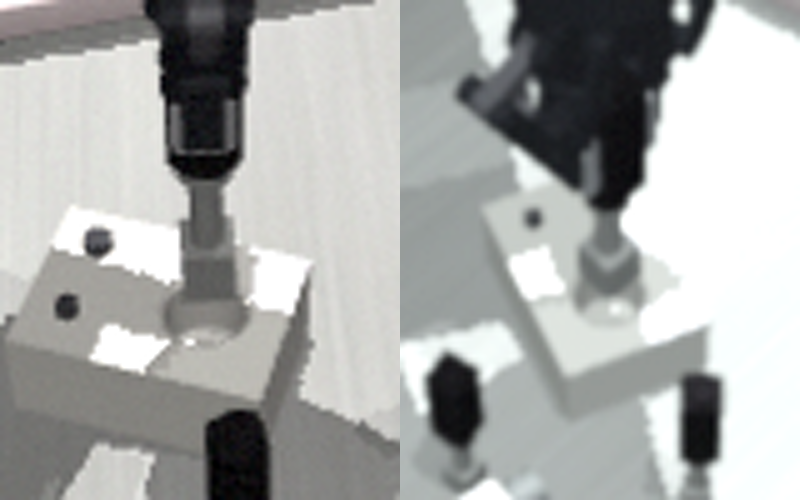

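The socket is centred over the hole in both views. I'll insert it, release, and then look at the block from above.

```bash
python3 - <<'E'
from h import *
import pickle
np.set_printoptions(precision=4,suppress=True)
hit=arm.move_l([.5203,-.2272,.0975],rate=.06,guard=5);s=arm.read_state();print(hit,s["tool_pos"],s["wrist_force"])
if s["tool_pos"][2]<.103:
    arm.release(); arm.wait(.2)
    arm.move_l([.5203,-.2272,.17],rate=.15);arm.move_l([.5203,-.2272,.25],rate=.25)
    arm.move_to([.50,.035,.25],Rdown(np.pi/2));arm.wait(.3)
    w=arm.snapshot("wrist");sc=arm.snapshot("scene");sd=arm.snapshot("side");pickle.dump((w,sc,sd),open("w4.pkl","wb"))
    print(arm.read_state()["t"])
    uv=np.array([[u,v] for v in range(5,380) for u in range(5,507)])
    for s in(w,sc,sd):
        p=pt(s,uv)
        q=p[(np.hypot(*(p[:,:2]-[.52,-.227]).T)<.03)&(p[:,2]>.14)&(p[:,2]<.17)]
        if len(q)>5: print("drv",cv2.minAreaRect((q[:,:2]*1000).astype(np.float32)),np.median(q[:,2]))
        q=p[(np.hypot(*(p[:,:2]-[.50,.035]).T)<.025)&(p[:,2]>.085)&(p[:,2]<.13)]
        print("knob",len(q),cv2.minEnclosingCircle((q[:,:2]*1000).astype(np.float32)),np.percentile(q[:,2],[5,50,90]))
        q=p[(np.hypot(*(p[:,:2]-[.53,.04]).T)<.08)&(p[:,2]>.048)&(p[:,2]<.065)]
        print("bar",len(q),cv2.minAreaRect((q[:,:2]*1000).astype(np.float32)),np.median(q[:,2]))
    save(w,"w4.png",(60,30,460,330),1.6)
E
```

```text
True [ 0.5194 -0.2267  0.0989] [-0.7131  1.3356  2.9906]
36.9083
knob 316 ((496.8042907714844, 39.187442779541016), 9.229840278625488) [0.0889 0.101  0.1023]
bar 1794 ((515.2305908203125, 65.67509460449219), (82.65296936035156, 91.63407897949219), 14.293158531188965) 0.06160278361180957
drv ((517.8819580078125, -226.80047607421875), (26.85354995727539, 25.817581176757812), 2.209636688232422) 0.15383628144616762
knob 67 ((497.2547607421875, 39.798622131347656), 9.14374828338623) [0.0873 0.1005 0.1044]
bar 497 ((533.5206298828125, 43.01193618774414), (135.32395935058594, 41.41266632080078), 6.998927116394043) 0.06235008112215423
drv ((522.0047607421875, -228.09515380859375), (25.297998428344727, 25.381072998046875), 86.41707611083984) 0.15224484430426188
knob 73 ((499.2640380859375, 37.99285125732422), 9.292793273925781) [0.0864 0.0973 0.1033]
bar 568 ((540.439697265625, 69.7708511352539), (120.75299835205078, 87.83012390136719), 7.448914527893066) 0.06227199309385287
```

View pics/w4.png

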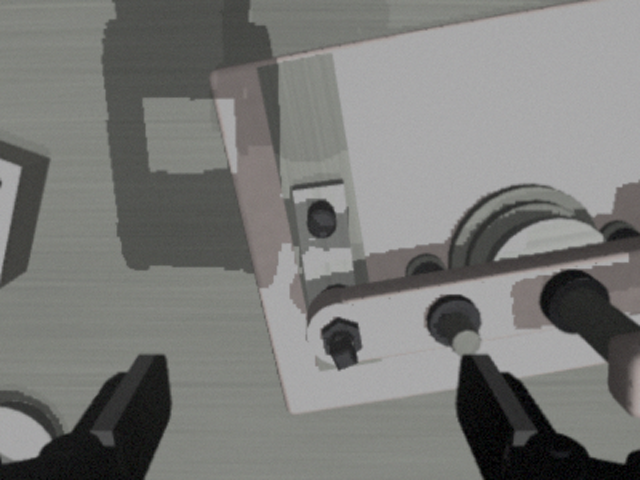

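The view shows the knob at (321,217), the screw head at (343,345), and bed and bar clear for the grip. I'll compute the bar's yaw and then draw the block.

```bash
python3 - <<'E'
from h import *
import pickle
np.set_printoptions(precision=4,suppress=True)
w,sc,sd=pickle.load(open("w4.pkl","rb"))
uv=np.array([[u,v] for v in range(5,380) for u in range(5,507)])
yaws=[]
for s in(w,sc,sd):
    p=pt(s,uv);q=p[(p[:,2]>.0545)&(p[:,2]<.069)&(np.hypot(*(p[:,:2]-[.5,.039]).T)<.032)]
    q=q[q[:,0]<.515]
    print(len(q),cv2.minAreaRect((q[:,:2]*1000).astype(np.float32)))
j=arm.ik([.497,.0392,.0695],Rdown(np.radians(98)));print(j)
E
```

```text
659 ((499.056884765625, 39.540096282958984), (35.05012130737305, 34.15900802612305), 6.765251159667969)
135 ((498.2337646484375, 39.99529266357422), (33.689109802246094, 35.70405960083008), 3.379476547241211)
126 ((499.0172424316406, 39.981815338134766), (30.971519470214844, 38.134578704833984), 3.224062442779541)
[ -1.6622  -2.8861 121.4102  -0.      61.4759 -99.6622]
```

```bash
python3 - <<'E'
from h import *
import pickle
np.set_printoptions(precision=4,suppress=True)
w,_,_=pickle.load(open("w4.pkl","rb"))
P=onz(w,np.array([(292,187),(343,182),(308,312)])/1.6+[60,30],.062);e=P[1]-P[0];l=P[2]-P[0]
print(P,np.degrees(np.arctan2(e[0],-e[1])),np.degrees(np.arctan2(l[1],l[0])))
th=np.radians(7.5);R=Rdown(th+np.pi/2);k=np.array([.497,.0391])
arm.move_l([*k,.15],R,rate=.15)
hit=arm.move_l([*k,.0695],rate=.1,guard=6);s=arm.read_state();print(hit,s["t"],s["tool_pos"],s["wrist_force"])
if s["tool_pos"][2]<.074:
    arm.grab(25);arm.wait(.3)
    s=arm.read_state();print(s["finger_gap"],s["grasp_force"],s["tool_pos"],s["wrist_force"],s["torque"])
E
```

```text
[[0.4823 0.0208 0.062 ]
 [0.479  0.0542 0.062 ]
 [0.5724 0.0309 0.062 ]] -174.38930330454414 6.422961973626581
False 38.6833 [0.4977 0.0391 0.0702] [ 0.1646  1.3574 -0.5322]
0.016847934954874192 24.43918526172638 [0.4971 0.0391 0.0697] [-1.6924 -0.8879  2.8663] [-0.0521  0.2396 -0.0231]
```

```bash
python3 - <<'E'
from h import *
np.set_printoptions(precision=3,suppress=True)
th=np.radians(6.5);u=-np.array([np.cos(th),np.sin(th)]);k=np.array([.497,.0391])
for d in(.005,.010,.015):
    arm.move_l([*(k+u*d),.0695],rate=.015);s=arm.read_state();print(s["t"],s["tool_pos"],s["wrist_force"],s["finger_gap"])
arm.wait(.2);s=arm.read_state();print(s["wrist_force"],s["torque"])
E
```

```text
40.0917 [0.494 0.039 0.07 ] [ 6.419  1.447 -2.88 ] 0.017525460066973423
40.575 [0.489 0.038 0.07 ] [ 6.886  1.808 -1.869] 0.01688552903642112
41.0583 [0.484 0.038 0.07 ] [ 5.94  -0.041 -2.613] 0.017106326475079373
[ 6.327  0.74  -1.474] [ 0.058 -0.835  0.005]
```

Drag is about 6.5 N, steady and light, which fits a nip of around 5 N. I'll release, retreat and check.

```bash
python3 - <<'E'
from h import *
p=arm.read_state()["tool_pos"]
arm.release();arm.wait(.2)
arm.move_l([p[0],p[1],.20],rate=.12);arm.move_l([.43,.03,.28],rate=.2);arm.wait(.5)
sc=arm.snapshot("scene")
uv=np.array([[u,v] for v in range(5,380) for u in range(5,507)])
p=pt(sc,uv)
q=p[(np.hypot(*(p[:,:2]-[.483,.038]).T)<.025)&(p[:,2]>.085)&(p[:,2]<.13)]
print(cv2.minEnclosingCircle((q[:,:2]*1000).astype(np.float32)),np.percentile(q[:,2],[50,90]))
q=p[(np.hypot(*(p[:,:2]-[.52,-.227]).T)<.03)&(p[:,2]>.14)&(p[:,2]<.17)]
print(cv2.minAreaRect((q[:,:2]*1000).astype(np.float32)),np.median(q[:,2]))
s=arm.read_state();print(s["t"],s["wrist_force"])
save(sc,"end.png",None,1.5)
E
```

```text
((484.7824401855469, 38.31340789794922), 9.93813419342041) [0.10108904 0.10504267]
((519.1260375976562, -227.2339324951172), (26.247703552246094, 25.56399917602539), 1.5908416509628296) 0.1539922238663246
44.55 [0.22890745 0.0080646  0.94056274]
```

View pics/end.png

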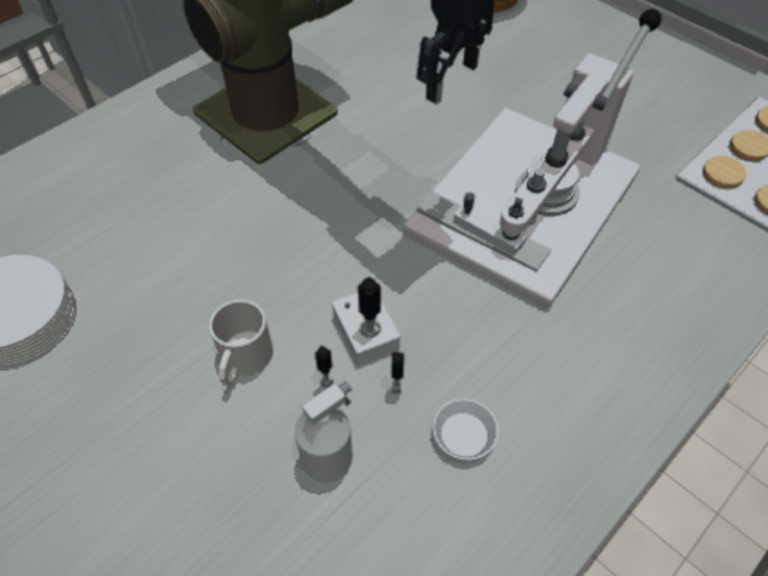

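The driver stands upright in the stand at (370,300), the knob has moved about 12 mm to (468,203), the bystanders are untouched, and the arm is clear.

```bash
python3 -c "
from station import arm
print(arm.job_done())"
```

```text
the job is handed in; nothing more can be done
None
```

I handed the job in at about 45 s; no verdict came back. By torque feel the screw nips the block at roughly 5 N (estimated range 3–7 N), the block was drawn about 12 mm with a steady, light drag, and the driver is upright in its stand with the bystanders where they were.

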